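Fit the keyed filter cell to the filtration manifold and hold it on its seal

ROBOT

A 6-joint arm with a two-finger parallel gripper is mounted at the origin on a cart in front of the work surface, level with it; the furniture and walls round the work are solid. World frame = base frame: x ahead of the robot, y to its left, z up, the work surface at z = 0. Lengths are in m, angles in degrees, forces in N, time in s.
With the tool pointing down it reaches from about 0.4 to 0.825 m from the base axis. Payload 7 kg.
Tool frame: the origin (TCP) lies midway between the tips of the shut fingers; the grasp point (between the pads) lies 19 mm behind it (hold_point_z is the distance from the TCP to the grasp point, in m); z points along the fingers, y is the line along which they close (so a half turn about z gives the same grasp; the last joint's range is limited). The gripper opens to 88 mm and grips with 3 to 60 N. Pads are 19 mm wide; open, the fingers measure 130 mm over their backs; the gripper's body (78 mm by 193 mm) begins 47 mm behind the grasp point.
Start: joints at [16.507, 20.546, 0.682, 0, -70.136, -16.507], TCP at [0.675, -0, 0.227] pointing down, gripper open.
Joint ranges: [-176.03, 176.03], [-82.01, 121.73], [-58.28, 71.71], [-173.87, 95.51], [-174.79, -0.11], [-173.66, 173.66]. Speed limits (degrees/s): [136.94, 136.94, 172.46, 180, 180, 180].

INTERFACE

Orientations are given as [roll, pitch, yaw] about the fixed x, y, z axes, in that order (R = Rz(yaw) Ry(pitch) Rx(roll)).
In Python, from plant import get_state, capture, close_job, hold_point_z gives the robot as it stands.
- The arm moves only by the shell command python3 -m inch 'ROWS' [FORCE]. ROWS is text: rows parted by semicolons, each of 5 numbers parted by spaces: the shift along the tool's x, y, z normalised to -1 to 1, where 1 is 0.15 m, then the turn about the tool's z normalised to -1 to 1, where 1 is 360 degrees, then the opening, from 0 (shut) to 1 (fully open). In form: tx ty tz spin grip; .... A call has exactly 8 rows; each row shifts and turns the commanded pose from where the row before left it, along the tool's axes as they then stand; what a row does not reach is not made up. A row lasts 1/8 s, in which the tool goes at most 62.5 mm and 10.7 degrees, less where a joint would pass 70% of its speed; a pose out of reach is approached as far as the arm can. A call with a number of a shift or a turn outside -1 to 1 is refused whole. A call with a gripper value outside its range is refused whole. The fingers move at their own pace and stop on an object; FORCE is the grip in N (left out, the last holds). Time passes only in rows, so rows that do not move let the fingers close, or fill a call up. It gives the time, the measured TCP pose, the force, the opening and the grip force at its end, in the units of the state.
- get_state(): the state, without advancing time (a new reading comes with each control period).
- capture(name): name is "scene" or "side" or "wrist"; returns a dict with "color" (420x560x3 uint8, blue, green, red), "mtx" (3x3 intrinsics, pixels), "dist_coeffs" ([k1, k2, p1, p2, k3] as OpenCV has them; the pictures are not rectified), "R" (3x3) and "t" (3): a world point X has camera coordinates R X + t. Camera axes: x right, y down, z forward; pixel columns grow to the right and rows downward; lengths in m; the calibration is good to about 2 mm. A picture is of the moment at which its call begins. There is no depth.
- close_job(): hands the job in; it is judged then, once.
The state is a dict: "time_s": time; "joints": joint angles; "qd": joint speeds; "joint_torque": joint torques, N m; "tcp_pos": TCP position; "eef_rot": TCP orientation; "contact_force": force on the tool from outside, world axes, zero at the start; "moment": the same for the moment, N m; "gripper_width": finger opening in m; "gripper_force": force on a finger pad.
Only numpy, scipy, OpenCV 4.12 (cv2) and the standard library are available. Lean on these libraries where they do the work, as an engineer would, in place of code of your own. Each camera call takes 0.05 s, during which the arm holds its last target. There are 200 camera calls.

TASK

Fit the open port of the filtration manifold with the one loose filter cell that matches it (the same size as the cell already fitted on the other port): set it over the spigot and turn it by its knurled rim until its hidden keyways drop over the three pins, then push it fully home against the sprung seal. Finish while still holding it pushed fully home with the gripper, because it springs back up if let go before the vacuum is opened. Leave the other two cells, the two vials and the petri dishes where they stand.

Things in the scene. Friction and masses are not known exactly. Their poses are not given: they have to be found in the camera images.
- cell_44: loose filter cell of 44 mm outer diameter, 42 mm high, otherwise like cell_52: too small, its 29 mm bore does not go over the spigot. Origin: centre of its underside, z up.
- cell_52: the matching loose filter cell: bright steel knurled round collar, outer diameter 52 mm, 42 mm high, 0.15 to 0.3 kg, closed on top (white membrane disc in a clamp ring), open below, standing open side down on the bench. Looks the same all round; grip it at any angle. Origin: centre of its underside, z up.
- cell_60: loose filter cell of 60 mm outer diameter, 42 mm high, otherwise like cell_52: too big, its 45 mm bore slips loosely over the pins. Origin: centre of its underside, z up.
- manifold: the fixed filtration manifold: a steel bar 262 mm long (its y axis), 56 mm wide, top 48 mm above the bench; stopcocks reach 50 mm out at its front (-x), lower than the top. Origin: centre of its underside on the bench, z up. The port at y = +65 mm has a 52 mm cell fitted for good, top 100 mm above the bench; the port at y = -65 mm is open.
- port (a point): on the vertical axis of the open port, 58 mm above the bench: the centre of the underside of cell_52 comes here when fully home (hard stop). The port's steel spigot is 35 mm in diameter up to 28 mm above this point, then tapers to 29 mm at its flat top 36 mm above. A flange 63 mm across has its top 5.5 mm below this point.
- seal (a joint): how far the black sprung seal ring (49 mm across) round the spigot's foot is pressed down, m: 0 when free (its top 6 mm above point port), 0.006 when a cell is fully home; the spring gives 8 N at first touch and 11 N fully home.
- vial_a: bystander: capped sample vial, 21 mm diameter, 60 mm high, loose. Origin: centre of its underside.
- vial_b: bystander: capped sample vial, 21 mm diameter, 52 mm high, loose. Origin: centre of its underside.
- dish: bystander: dark petri dish nearest the cells, 93 mm diameter, 15 mm high, loose. Origin: centre of its underside. (Two stacked dishes behind it are fixed.)
- cell_52_bore (a point): on the axis of cell_52, 36 mm above its underside: the closed end of its bore. The bore, open below, is 37 mm in diameter; three keyways 120 degrees apart run up its whole depth, each 10 mm wide and 4 mm deep into the wall, out of sight from above and from the sides.
- pins (a point): on the port's axis, 18 mm above point port: height of three radial pins, 5 mm thick, 120 degrees apart, 4 mm proud of the spigot. An unkeyed cell rests on them, underside 20.5 mm above point port; turned either way by 120 degrees or less it drops to the seal (play about 6 degrees each side). The pins' angle differs from run to run, is fixed in a run and follows no listed axis.
There are look-alikes about, which are no part of the job. What is shaped like the cell_52 but blue is not meant.

How it is judged:
By the outcome, as a careful person would: the job done as asked, in the order asked, and still so for the second after the job is handed in, while the arm keeps its last pose, push and grip.
It also fails if it takes over 58 s, if anything falls off the work surface, if the arm or the gripper's body presses on something with over 40 N, if the wrist force passes 120 N, or if a joint passes its speed limit or range.

## Working session

There is one attempt and no reset: what is moved stays moved. The work goes in short steps, Python scripts to look and compute and a shell command to move; the robot and the scene stay as the last step left them, time stands still between calls to the robot, and variables do not carry over. Pictures are saved under pics/ and viewed, at most 10 in all, crops included, and the job is handed in when it is done.

```bash
mkdir -p pics; python3 - <<'E'
from plant import *
import cv2,pickle
print(get_state(),hold_point_z)
for n in("scene","side","wrist"):
    c=capture(n);cv2.imwrite(f"pics/{n}0.png",c["color"]);pickle.dump(c,open(n+"0.pkl","wb"))
    print(n,c["mtx"],c["dist_coeffs"],c["R"],c["t"])
E
```

```text
{'time_s': 0.0, 'joints': array([ 1.65068710e+01,  2.05898770e+01,  6.35381868e-01, -1.73470806e-02,
       -7.01364390e+01, -1.65067846e+01]), 'qd': array([ 0.09631582, -0.01499448, -0.0236866 ,  0.08217462, -0.00900242,
       -0.07077616]), 'joint_torque': array([-8.00930356e-04, -5.82726967e+01,  2.93058443e+01,  6.99745238e+00,
        6.93249181e-03, -2.06530804e-04]), 'tcp_pos': array([ 6.74527573e-01, -4.02640967e-05,  2.25661215e-01]), 'eef_rot': array([ 1.79908180e+02, -1.02036369e-02, -9.00058126e+01]), 'contact_force': array([-0.75178727,  0.00413567,  0.3165937 ]), 'moment': array([-0.022911  ,  0.00149753, -0.01305679]), 'gripper_force': 0.0, 'gripper_width': 0.0876246192667328} 0.0188
scene [[437.11860011   0.         277.87693459]
 [  0.         437.11860011 210.90757501]
 [  0.           0.           1.        ]] [-0.13177859  0.          0.          0.          0.        ] [[-0.77209952 -0.6353076   0.01570318]
 [-0.27857091  0.3161356  -0.90689389]
 [ 0.57119225 -0.70458679 -0.42106636]] [0.47794939 0.23491709 0.60981659]
side [[499.89101495   0.         275.8025366 ]
 [  0.         499.89101495 205.91497551]
 [  0.           0.           1.        ]] [0.02883729 0.         0.         0.         0.        ] [[-0.83084687 -0.55649951  0.00133371]
 [-0.29009339  0.43105813 -0.85442069]
 [ 0.47490979 -0.71027965 -0.51958012]] [0.52170057 0.24720723 0.78099312]
wrist [[346.38794487   0.         273.87081   ]
 [  0.         346.38794487 210.83088345]
 [  0.           0.           1.        ]] [-0.03196056  0.          0.          0.          0.        ] [[-9.99998719e-01 -4.98951237e-04  1.52113109e-03]
 [-7.22255136e-05  9.63282960e-01  2.68488236e-01]
 [-1.59924220e-03  2.68487783e-01 -9.63281762e-01]] [ 0.67361112 -0.03288652  0.3906157 ]
```

View pics/scene0.png

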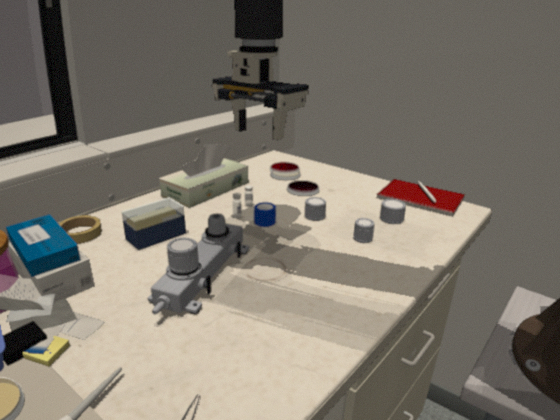

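View pics/side0.png

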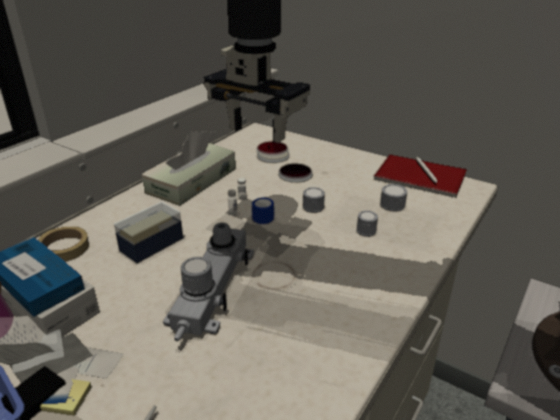

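View pics/wrist0.png

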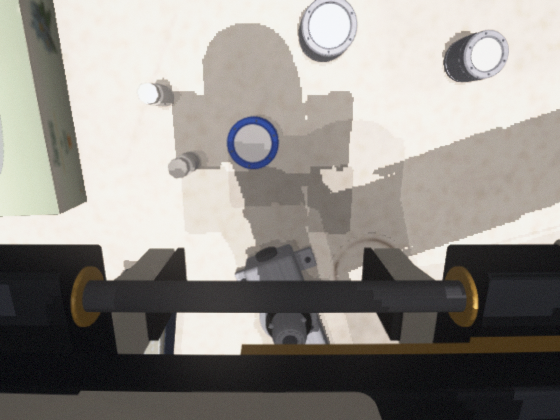

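The scene shows three steel cells: A at scene (315,209), B at (364,230) and C at (393,211). It also shows the blue look-alike at (264,214), the vials at (237,205) and (249,196), and the manifold with its fitted cell at (183,255) and open spigot at (217,226). I'll enlarge crops next.

```bash
python3 - <<'E'
import cv2,numpy as np
s=cv2.imread("pics/scene0.png");d=cv2.imread("pics/side0.png")
a=cv2.resize(s[190:250,290:420],None,fx=6,fy=5,interpolation=cv2.INTER_CUBIC)[:, :780]
b=cv2.resize(d[175:240,290:420],None,fx=6,fy=4.6,interpolation=cv2.INTER_CUBIC)[:299,:780]
cv2.imwrite("pics/c1.png",np.vstack([a,b]))
a=cv2.resize(s[205:305,150:250],None,fx=4,fy=4,interpolation=cv2.INTER_CUBIC)
b=cv2.resize(d[220:320,165:265],None,fx=4,fy=4,interpolation=cv2.INTER_CUBIC)
cv2.imwrite("pics/c2.png",np.hstack([a,b]))
E
```

```text
(no output)
```

View pics/c1.png

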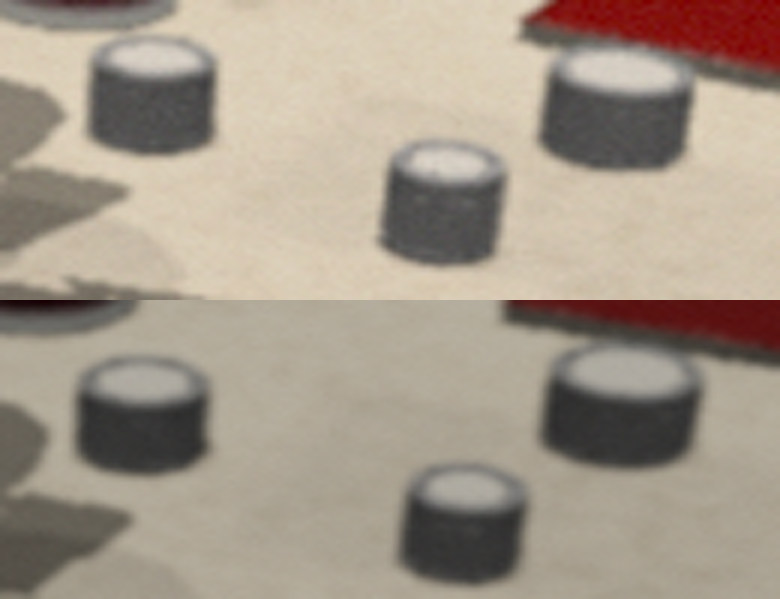

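View pics/c2.png

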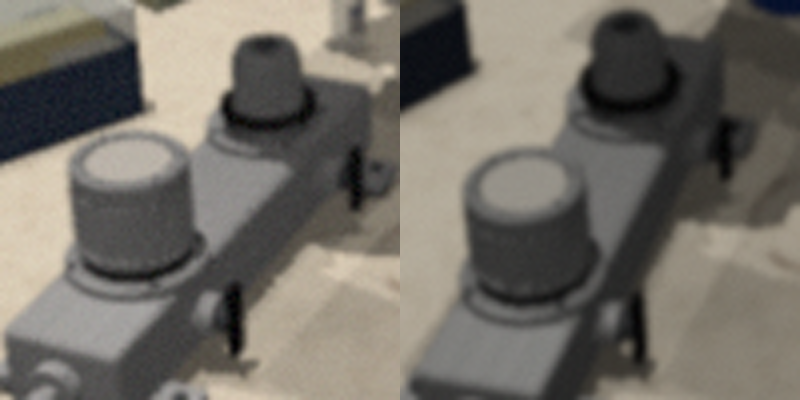

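A (scene (315,202), side (314,193)) looks middle-sized, B is small and C is large. The fitted cell's top is at scene (182.5,245.5), side (196,266). The spigot's top is at scene (216.7,215.5), side (221.5,224.6). Next I triangulate these points.

```bash
cat > h.py <<'E'
import numpy as np,cv2,pickle
def ray(c,p):
    u=cv2.undistortPoints(np.array([[p]],float),c["mtx"],c["dist_coeffs"])[0,0]
    R=np.array(c["R"]);return -R.T@c["t"],R.T@np.array([u[0],u[1],1])
def plane(c,p,z):
    o,d=ray(c,p);return o+d*(z-o[2])/d[2]
def proj(c,X):
    R=np.array(c["R"]);return cv2.projectPoints(np.array(X,float).reshape(-1,1,3),cv2.Rodrigues(R)[0],np.array(c["t"]),c["mtx"],c["dist_coeffs"])[0][:,0]
E
python3 - <<'E'
from h import *
C={n:pickle.load(open(n+"0.pkl","rb")) for n in("scene","side","wrist")}
np.set_printoptions(precision=4,suppress=True)
P={'A':(.042,(315.1,201.6),(313.2,192.6),(329,28)),'B':(.042,(364.1,222.2),(367.4,216.1),(485.5,53.5)),'C':(.042,(393.1,203.8),(393.9,190)),
'fit':(.1,(182.4,245.4),(196.1,265.9)),'spig':(.094,(216.7,215.5),(221.5,224.6)),'vial1':(.056,(237,197),(233,191),(149,93)),'vial2':(.056,(249,188),(242,181),(178,166))}
for k,v in P.items():
    for n,p in zip(("scene","side","wrist"),v[1:]): print(k,n,plane(C[n],p,v[0]))
for k,w in(('A',21),('B',19.5),('C',24.2)):
    c=C["scene"];p=plane(c,P[k][1],.042);print(k,w*(np.array(c["R"])@p+c["t"])[2]/437)
E
```

```text
A scene [ 0.6229 -0.1445  0.042 ]
A side [ 0.6204 -0.1441  0.042 ]
A wrist [ 0.624  -0.1487  0.042 ]
B scene [ 0.4773 -0.1238  0.042 ]
B side [ 0.4734 -0.1211  0.042 ]
B wrist [ 0.4776 -0.1289  0.042 ]
C scene [ 0.4733 -0.2598  0.042 ]
C side [ 0.4706 -0.2596  0.042 ]
fit scene [0.6107 0.2653 0.1   ]
fit side [0.6093 0.2655 0.1   ]
spig scene [0.6619 0.1382 0.094 ]
spig side [0.6591 0.1384 0.094 ]
vial1 scene [ 0.7595 -0.0172  0.056 ]
vial1 side [ 0.7631 -0.0274  0.056 ]
vial1 wrist [ 0.7867 -0.092   0.056 ]
vial2 scene [ 0.777  -0.0777  0.056 ]
vial2 side [ 0.775  -0.0767  0.056 ]
vial2 wrist [ 0.7649 -0.0257  0.056 ]
A 0.050445101984231036
B 0.04248054624720938
C 0.05789991931728865
```

A measures about 50 mm (with the same bias, B is about 42 and C about 58), so A is cell_52. I'll move above it and look with the wrist camera.

```bash
python3 -m inch '0.16 0.06 0 0 1;0.16 0.06 0 0 1;0.16 0.06 0 0 1;0.16 0.06 0 0 1;0.16 0.06 0.1 0 1;0.17 0.04 0.1 0 1;0 0 0.1 0 1;0 0 0 0 1' 30
python3 -m inch '0 0 0 0 1;0 0 0 0 1;0 0 0 0 1;0 0 0 0 1;0 0 0 0 1;0 0 0 0 1;0 0 0 0 1;0 0 0 0 1'
python3 - <<'E'
from plant import *
import cv2,pickle
c=capture("wrist");pickle.dump(c,open("w1.pkl","wb"));cv2.imwrite("pics/w1.png",c["color"])
from h import *
print(proj(c,[[.623,-.146,.042],get_state()["tcp_pos"]]))
E
```

```text
time_s: 1.15
tcp_pos: [0.6228, -0.1459, 0.1795]
eef_rot: [179.8, 0.0, -90.1]
contact_force: [0.1, -0.3, -0.8]
gripper_width: 0.0877
gripper_force: 0.0
time_s: 2.15
tcp_pos: [0.624, -0.1456, 0.1815]
eef_rot: [180.0, -0.0, -90.0]
contact_force: [-0.5, -0.2, 0.1]
gripper_width: 0.0876
gripper_force: 0.0
[[274.26526597 199.20715375]
 [272.68463832 266.37157366]]
```

View pics/w1.png

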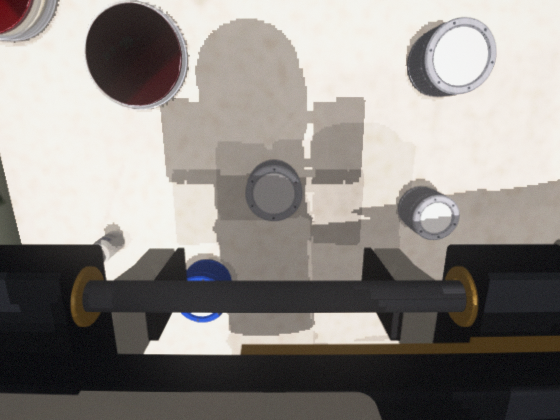

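In the wrist view cell A's top is centred at about (274.5,190) with an outer radius of about 29 px. The blue cell is at (203,292), the 44 mm cell's top at (435,217) and the 60 mm cell's at (461,55).

```bash
python3 - <<'E'
from h import *
c=pickle.load(open("w1.pkl","rb"))
g=cv2.cvtColor(cv2.imread("pics/w1.png"),cv2.COLOR_BGR2GRAY)
print(cv2.HoughCircles(cv2.GaussianBlur(g[130:250,200:350],(3,3),0),cv2.HOUGH_GRADIENT_ALT,1.2,20,param1=150,param2=.6,minRadius=18,maxRadius=36))
for n,p in(("A",(274.5,190)),("A",(246,190)),("A",(303,190)),("blue",(203,292)),("B",(436,217)),("C",(461,55))):print(n,plane(c,p,.042))
E
```

```text
[[[73.2      62.4      29.757484]
  [73.2      62.4      20.606077]]]
A [ 0.62280104 -0.15431724  0.042     ]
A [ 0.6478342  -0.15430746  0.042     ]
A [ 0.59776687 -0.15433512  0.042     ]
blue [ 0.6912211 -0.054527   0.042    ]
B [ 0.47681372 -0.1296166   0.042     ]
C [ 0.47277814 -0.26563632  0.042     ]
```

The cell is at about (0.623,-0.151). I'll centre it on the tool axis by gripping it twice, the two grips 90° apart, and finish at the present yaw.

```bash
python3 -m inch '0.036 0.005 0.1 0 1;0 0 0.1 0.025 1;0 0 0.1 0.025 1;0 0 0.1 0.025 1;0 0 0.1 0.025 1;0 0 0.1 0.025 1;0 0 0.1 0.025 1;0 0 0.1 0.025 1' 12
python3 -m inch '0 0 0.1 0.025 1;0 0 0.1 0.025 1;0 0 0.1 0.025 1;0 0 0.04 0 1;0 0 0 0 1;0 0 0 0 0.5;0 0 0 0 0.5;0 0 0 0 0.5'
python3 -m inch '0 0 0 0 0.5;0 0 0 0 0.5;0 0 0 0 0.5;0 0 0 0 0.5;0 0 0 0 0.5;0 0 0 0 0.5;0 0 0 0 0.5;0 0 0 0 0.5'
```

```text
time_s: 3.2
tcp_pos: [0.6225, -0.1512, 0.0599]
eef_rot: [180.0, -0.1, -153.3]
contact_force: [0.7, 0.1, 0.4]
gripper_width: 0.0878
gripper_force: 0.0
time_s: 4.2
tcp_pos: [0.6235, -0.1509, 0.011]
eef_rot: [180.0, 0.0, -180.0]
contact_force: [-0.5, -0.4, 0.3]
gripper_width: 0.0629
gripper_force: 0.0
time_s: 5.2
tcp_pos: [0.6233, -0.1509, 0.0108]
eef_rot: [-180.0, 0.0, -180.0]
contact_force: [-2.2, 0.8, 4.6]
gripper_width: 0.0519
gripper_force: 12.0
```

The opening is 51.9 mm, which confirms the matching cell. I'll open, turn back and grip again.

```bash
python3 -m inch '0 0 0 0 0.85;0 0 0 0 0.85;0 0 0 0 0.85;0 0 0 0 0.85;0 0 0 -0.025 0.85;0 0 0 -0.025 0.85;0 0 0 -0.025 0.85;0 0 0 -0.025 0.85'
python3 -m inch '0 0 0 -0.025 0.85;0 0 0 -0.025 0.85;0 0 0 -0.025 0.85;0 0 0 -0.025 0.85;0 0 0 -0.025 0.85;0 0 0 -0.025 0.85;0 0 0 0 0.85;0 0 0 0 0.5'
python3 -m inch '0 0 0 0 0.4;0 0 0 0 0.4;0 0 0 0 0.4;0 0 0 0 0.4;0 0 0 0 0.4;0 0 0 0 0.4;0 0 0 0 0.4;0 0 0 0 0.4' 45
```

```text
time_s: 6.2
tcp_pos: [0.6232, -0.1509, 0.0105]
eef_rot: [180.0, -0.0, -143.7]
contact_force: [0.7, 0.7, 0.6]
gripper_width: 0.0744
gripper_force: 0.0
time_s: 7.2
tcp_pos: [0.6232, -0.1509, 0.0105]
eef_rot: [180.0, 0.0, -90.2]
contact_force: [-0.2, -0.4, -0.9]
gripper_width: 0.0685
gripper_force: 0.0
time_s: 8.2
tcp_pos: [0.6233, -0.1509, 0.0106]
eef_rot: [-180.0, -0.0, -90.0]
contact_force: [1.4, 0.2, -0.7]
gripper_width: 0.0515
gripper_force: 45.0
```

```bash
python3 -m inch '0 0 0 0 0.4;0 0 -0.1 0 0.4;0 0 -0.2 0 0.4;0 0 -0.2 0 0.4;0 0 -0.2 0 0.4;0 0 -0.2 0 0.4;-0.1 -0.03 -0.1 0 0.4;-0.2 -0.03 -0.07 0 0.4'
python3 -m inch '-0.25 -0.03 0 0 0.4;-0.3 -0.03 0 0 0.4;-0.3 -0.03 0 0 0.4;-0.3 -0.03 0 0 0.4;-0.3 -0.03 0 0 0.4;-0.3 -0.03 0 0 0.4;-0.25 0 0 0 0.4;-0.1 0 0 0 0.4'
python3 -m inch '0 0 0 0 0.4;0 0 0 0 0.4;0 0 0 0 0.4;0 0 0 0 0.4;0 0 0 0 0.4;0 0 0 0 0.4;0 0 0 0 0.4;0 0 0 0 0.4'
python3 - <<'E'
from plant import *
import cv2,pickle
c=capture("wrist");pickle.dump(c,open("w2.pkl","wb"));cv2.imwrite("pics/w2.png",c["color"])
E
```

```text
time_s: 9.2
tcp_pos: [0.632, -0.1056, 0.1721]
eef_rot: [-180.0, 0.0, -90.1]
contact_force: [0.7, 0.6, -2.5]
gripper_width: 0.0515
gripper_force: 45.0
time_s: 10.2
tcp_pos: [0.6582, 0.2117, 0.1704]
eef_rot: [179.9, -0.0, -89.9]
contact_force: [0.8, 0.1, -2.3]
gripper_width: 0.0513
gripper_force: 45.0
time_s: 11.2
tcp_pos: [0.6592, 0.2091, 0.171]
eef_rot: [180.0, -0.0, -90.0]
contact_force: [0.7, 0.4, -3.0]
gripper_width: 0.0518
gripper_force: 45.0
```

View pics/w2.png

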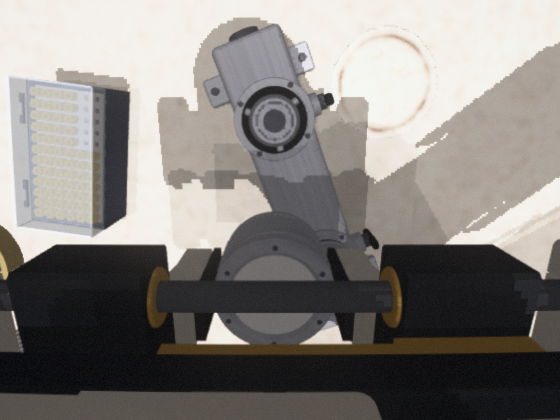

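The open port shows clearly in the wrist view, with its spigot top at about (274,121). The held cell's top ring is centred at about (276,287). I'll enlarge the port.

```bash
python3 - <<'E'
from h import *
im=cv2.imread("pics/w2.png")
o=cv2.resize(im[70:170,224:324],None,fx=6,fy=6,interpolation=cv2.INTER_CUBIC)
cv2.imwrite("pics/c3.png",cv2.convertScaleAbs(o,alpha=1.6))
c=pickle.load(open("w2.pkl","rb"))
for n,p,z in(("top",(274,121),.094),("flange",(273,118),.0525),("held",(276,284),.2024)):print(n,plane(c,p,z))
E
```

```text
top [0.65856165 0.14041847 0.094     ]
flange [0.65931901 0.13889573 0.0525    ]
held [0.65775132 0.20243667 0.2024    ]
```

View pics/c3.png

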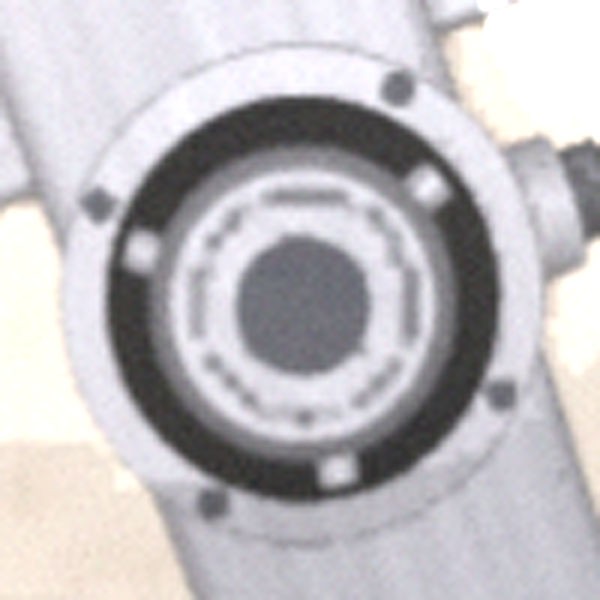

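The spigot's top face is centred at (273.9,120.3), the seal at (273.9,119.2) and the flange at (274,118.8). The three pins are visible. The held cell's screw ring is centred at about (275.5,297).

```bash
python3 - <<'E'
from h import *
c=pickle.load(open("w2.pkl","rb"))
for n,p,z in(("top",(273.9,120.3),.094),("seal",(273.9,119.2),.064),("flange",(274,118.8),.0525),("held",(275.5,297),.2024),("held+1px",(275.5,298),.2024)):print(n,plane(c,p,z))
from plant import *;s=get_state();print(s["tcp_pos"],s["joints"])
E
```

```text
top [0.65862787 0.13997009 0.094     ]
seal [0.65862373 0.13964996 0.064     ]
flange [0.65854474 0.13949625 0.0525    ]
held [0.65794221 0.20833334 0.2024    ]
held+1px [0.6579413  0.20879287 0.2024    ]
[0.65921536 0.20913489 0.1710423 ] [ 3.37021283e+01  2.41039193e+01 -1.29670786e+00 -6.68334207e-04
 -6.46001510e+01 -3.36983232e+01]
```

```bash
python3 -m inch '0.06 0 0 0 0.4;0.12 0 0 0 0.4;0.12 0 0 0 0.4;0.1 0 0 0 0.4;0.061 0 0 0 0.4;0 0 0.1 0 0.4;0 0 0.15 0 0.4;0 0 0.1 0 0.4'
python3 -m inch '0 0 0.05 0 0.4;0 0 0 0 0.4;0 0 0.02 0 0.4;0 0 0.02 0 0.4;0 0 0.02 0 0.4;0 0 0.02 0 0.4;0 0 0 0 0.4;0 0 0 0 0.4'
python3 -c "
from plant import *;s=get_state();print(s['moment'],s['tcp_pos'])"
```

```text
time_s: 12.25
tcp_pos: [0.6584, 0.1401, 0.1164]
eef_rot: [179.9, -0.0, -90.0]
contact_force: [0.5, 0.6, -2.8]
gripper_width: 0.0515
gripper_force: 45.0
time_s: 13.25
tcp_pos: [0.6593, 0.1399, 0.0991]
eef_rot: [-180.0, -0.0, -90.0]
contact_force: [-0.2, -0.1, -2.8]
gripper_width: 0.0516
gripper_force: 45.0
[-0.01978134 -0.07921497  0.00489335] [0.65929941 0.13992326 0.0991188 ]
```

```bash
python3 -m inch '0 0 0.01 0 0.4;0 0 0.01 0 0.4;0 0 0.01 0 0.4;0 0 0.01 0 0.4;0 0 0.01 0 0.4;0 0 0.01 0 0.4;0 0 0.005 0 0.4;0 0 0 0 0.4'
```

```text
time_s: 14.25
tcp_pos: [0.6592, 0.1399, 0.0893]
eef_rot: [180.0, -0.0, -90.0]
contact_force: [0.7, -0.1, -2.2]
gripper_width: 0.0513
gripper_force: 45.0
```

```bash
python3 -m inch '0 0 0.005 0 0.4;0 0 0.005 0 0.4;0 0 0.003 0 0.4;0 0 0 0 0.4;0 0 0 0 0.4;0 0 0 0 0.4;0 0 0 0 0.4;0 0 0 0 0.4'
```

```text
time_s: 15.25
tcp_pos: [0.6595, 0.1399, 0.0886]
eef_rot: [-179.9, 0.0, -90.0]
contact_force: [-4.0, -0.7, 5.6]
gripper_width: 0.0514
gripper_force: 45.0
```

The cell rests on the pins with about 8 N on them. I'll add a little push and turn it.

```bash
python3 -m inch '0 0 0.007 0 0.4;0 0 0 -0.009 0.4;0 0 0 -0.009 0.4;0 0 0 -0.009 0.4;0 0 0 -0.009 0.4;0 0 0 -0.009 0.4;0 0 0 -0.009 0.4;0 0 0 -0.009 0.4'
python3 -c "
from plant import *;s=get_state();print(s['moment'],s['joints'][5])"
```

```text
time_s: 16.25
tcp_pos: [0.6602, 0.1411, 0.0886]
eef_rot: [-179.8, 0.0, -67.2]
contact_force: [-3.9, 3.2, 9.6]
gripper_width: 0.0515
gripper_force: 45.0
[ 1.13108259  1.67138924 -0.23942382] -5.748387862442794
```

```bash
python3 -m inch '0 0 0 -0.009 0.4;0 0 0 -0.009 0.4;0 0 0 -0.009 0.4;0 0 0 -0.009 0.4;0 0 0 -0.009 0.4;0 0 0 -0.009 0.4;0 0 0 -0.009 0.4;0 0 0 -0.009 0.4'
python3 -c "
from plant import *;s=get_state();print(s['moment'],s['joints'][5])"
```

```text
time_s: 17.25
tcp_pos: [0.6603, 0.141, 0.0885]
eef_rot: [-179.8, -0.1, -41.3]
contact_force: [-3.6, 2.2, 9.8]
gripper_width: 0.0511
gripper_force: 45.0
[ 0.97739519  1.57253843 -0.23140127] 20.17028888272426
```

```bash
python3 -m inch '0 0 0 -0.009 0.4;0 0 0 -0.009 0.4;0 0 0 -0.009 0.4;0 0 0 -0.009 0.4;0 0 0 -0.009 0.4;0 0 0 -0.009 0.4;0 0 0 -0.009 0.4;0 0 0 -0.009 0.4'
python3 -c "
from plant import *;s=get_state();print(s['moment'],s['joints'][5])"
```

```text
time_s: 18.25
tcp_pos: [0.6604, 0.141, 0.0886]
eef_rot: [-179.9, -0.2, -15.3]
contact_force: [-3.3, 2.5, 10.0]
gripper_width: 0.0513
gripper_force: 45.0
[ 0.93252723  1.34182018 -0.1932097 ] 46.092814775836075
```

```bash
python3 -m inch '0 0 0 -0.009 0.4;0 0 0 -0.009 0.4;0 0 0 -0.009 0.4;0 0 0 -0.009 0.4;0 0 0 -0.009 0.4;0 0 0 -0.009 0.4;0 0 0 -0.009 0.4;0 0 0 -0.009 0.4'
python3 -c "
from plant import *;s=get_state();print(s['moment'],s['joints'][5])"
```

```text
time_s: 19.25
tcp_pos: [0.6592, 0.14, 0.0861]
eef_rot: [-180.0, 0.0, 10.5]
contact_force: [-0.4, -1.0, -3.6]
gripper_width: 0.0519
gripper_force: 45.0
[-0.1109176   0.00609359  0.00356964] 72.02882670035955
```

It has dropped over the pins and moves freely. Now I push down.

```bash
python3 -m inch '0 0 0.01 0 0.4;0 0 0.01 0 0.4;0 0 0.01 0 0.4;0 0 0.01 0 0.4;0 0 0.01 0 0.4;0 0 0.01 0 0.4;0 0 0.01 0 0.4;0 0 0 0 0.4' 60
python3 -c "
from plant import *;s=get_state();print(s['moment'],s['joints'][5])"
```

```text
time_s: 20.25
tcp_pos: [0.6591, 0.1399, 0.0757]
eef_rot: [180.0, 0.0, 10.4]
contact_force: [0.6, -0.4, -2.7]
gripper_width: 0.0519
gripper_force: 60.0
[-0.1278107   0.04901443  0.03337218] 71.91961599694896
```

```bash
python3 -m inch '0 0 0.01 0 0.4;0 0 0.01 0 0.4;0 0 0.01 0 0.4;0 0 0.01 0 0.4;0 0 0.01 0 0.4;0 0 0.007 0 0.4;0 0 0 0 0.4;0 0 0 0 0.4'
python3 -m inch '0 0 0.005 0 0.4;0 0 0.005 0 0.4;0 0 0 0 0.4;0 0 0 0 0.4;0 0 0 0 0.4;0 0 0 0 0.4;0 0 0 0 0.4;0 0 0 0 0.4'
python3 -c "
from plant import *;s=get_state();print(s['moment'],s['tcp_pos'])"
```

```text
time_s: 21.25
tcp_pos: [0.6595, 0.14, 0.0687]
eef_rot: [180.0, -0.1, 10.5]
contact_force: [-4.5, -0.5, 8.3]
gripper_width: 0.0507
gripper_force: 60.0
time_s: 22.25
tcp_pos: [0.6595, 0.14, 0.0685]
eef_rot: [180.0, -0.1, 10.5]
contact_force: [-7.6, -0.7, 15.0]
gripper_width: 0.0516
gripper_force: 60.0
[-1.29659451e-01  2.95824788e+00  1.55101922e-03] [0.65950799 0.14002432 0.06850076]
```

It meets a hard stop at 17 N, and z matches the home height. I'll add a little margin and check with a picture.

```bash
python3 -m inch '0 0 0.004 0 0.4;0 0 0 0 0.4;0 0 0 0 0.4;0 0 0 0 0.4;0 0 0 0 0.4;0 0 0 0 0.4;0 0 0 0 0.4;0 0 0 0 0.4'
python3 - <<'E'
from plant import *
from h import *
c=capture("scene");im=c["color"]
print(proj(c,[[.659,.14,.1],[.659,.14,.058]]))
cv2.imwrite("pics/s3.png",cv2.resize(im[160:310,140:300],None,fx=4,fy=4,interpolation=cv2.INTER_CUBIC))
E
```

```text
time_s: 23.25
tcp_pos: [0.6595, 0.14, 0.0685]
eef_rot: [180.0, -0.1, 10.5]
contact_force: [-9.8, 0.3, 19.1]
gripper_width: 0.0512
gripper_force: 60.0
[[216.90573996 213.43871765]
 [217.83659205 232.62070659]]
```

View pics/s3.png

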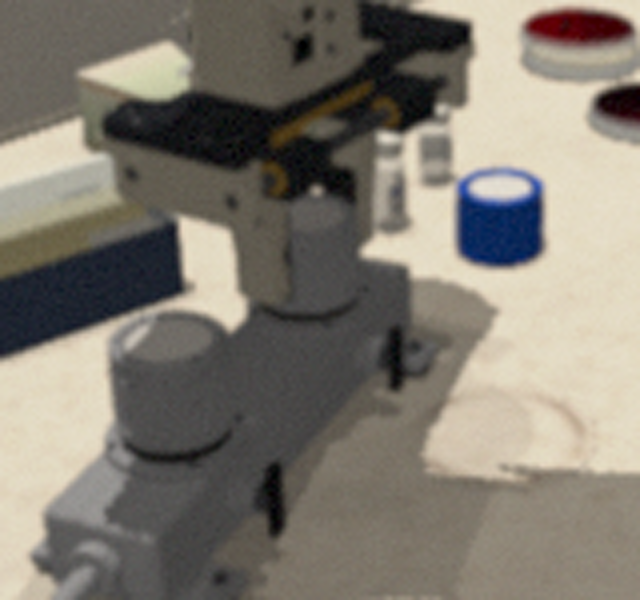

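The gripped cell (crop (318,250)) sits with only a thin black seal line under it, just like the fitted cell. The vials and the blue cell are undisturbed. z didn't change as the push went up, so it is fully home.

```bash
python3 -c "
from plant import *;print(close_job())"
```

```text
the job is handed in; nothing more can be done
None
```

The 52 mm cell is keyed over the pins and held fully home on the open port with about 20 N of push; the job was handed in at about 23 s, and no verdict was returned.

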